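Fetch an empty parts tray from the pile

TASK

Two piles of identical grey parts trays stand on the model-maker's bench. Lift the empty tray off the top of the taller pile (three trays high), keeping it level, and lower it onto the cutting mat, in the middle and with its long sides along the mat's long sides; do not drop it, then let go. Leave all the other trays where they are.

Things in the scene. Friction and masses are not known exactly. Their poses are not given: they have to be found in the camera images.
- empty_tray_center (a point): Centre of the empty grey open tray topping the three-high pile: 160 (x) by 110 (y) by 55 mm, 150-250 g; underside and rim 27.5 mm below and above. Walls 4 mm; inner floor 8 mm above the underside. A rib 14 mm thick crosses the middle along y, its top 7 mm below the rim, 69 mm free on either side: pinch it from above, closing along x. Its foot sits 5 mm deep in the tray below, with 5 mm play, and lifts straight off.
- tree_tray_center (a point): Centre of the second tray of the same pile, right below the empty one and of the same form and size (point 27.5 mm above its underside, 50 mm lower than the empty tray's); it holds small model trees, stands on a third tray, and stays where it is.
- house_tray_center (a point): Centre of the top tray of the other pile, only two trays high: the same form and size, holding small model houses (point 27.5 mm above its underside); it stays where it is.
- mat_top (a point): Centre of the upper face of the cutting mat: a dark green flat sheet with a grid, 230 (x) by 170 (y) by 3 mm, fixed to the bench, lying flat; z up. Piles and mat change places, and each is turned by up to about 20 degrees.
Things that resemble listed ones, but are neither listed nor needed, are in the scene too. What is shaped like the part that bears empty_tray_center but blue is not meant.

How it is judged:
By the outcome, as a careful person would: the job done as asked, in the order asked, and still so for the second after the job is handed in, with the robot touching nothing.
It also fails if it takes over 45 s, if anything falls off the work surface, if the arm or the gripper's body presses on something with over 40 N, if the wrist force passes 120 N, or if a joint passes its speed limit or range.

ROBOT

A 6-joint arm with a two-finger parallel gripper is mounted at the origin on the work surface. World frame = base frame: x ahead of the robot, y to its left, z up, the work surface at z = 0. Lengths are in m, angles in degrees, forces in N, time in s.
With the tool pointing down it reaches from about 0.4 to 0.825 m from the base axis. Payload 7 kg.
Tool frame: the origin (TCP) lies midway between the tips of the shut fingers; the grasp point (between the pads) lies 19 mm behind it (r.hold_point_z is the distance from the TCP to the grasp point, in m); x points along the fingers, y is the direction in which the jaws open and shut, and the axes are right-handed (so a half turn about x gives the same grasp; the last joint's range is limited). The gripper opens to 88 mm and grips with 3 to 60 N. Pads are 19 mm wide; open, the fingers measure 130 mm over their backs; the gripper's body (78 mm by 193 mm) begins 47 mm behind the grasp point.
Start: joints at [84.402, 20.546, 0.682, 0, -70.136, -16.507], TCP at [0.254, 0.625, 0.227] pointing down, gripper open.
Joint ranges: [-176.03, 176.03], [-82.01, 121.73], [-58.28, 71.71], [-173.87, 95.51], [-174.79, -0.11], [-173.66, 173.66]. Speed limits (degrees/s): [136.94, 136.94, 172.46, 180, 180, 180].

INTERFACE

Orientations are given as [roll, pitch, yaw] about the fixed x, y, z axes, in that order (R = Rz(yaw) Ry(pitch) Rx(roll)).
In Python, from plant import r, viewer, order gives the robot as it stands. The module is installed in compiled form; this text tells all that it offers.
- The arm moves only by the shell command python3 -m creep 'ROWS' [FORCE]. ROWS is JSON, a list of rows, each an object of numbers: "ax", "ay", "az": the turn, a rotation vector about the tool's x, y, z in degrees; "tx", "ty", "tz": the shift along the tool's x, y, z in m; "fingers": the finger opening in m, from 0 to 0.0876. A call has 1 to 5 rows; each row is the pose to reach, as a shift and turn from the pose commanded when the call began, along the tool's axes at that moment; what a row does not reach only later rows make up. A row lasts 1/10 s, in which the tool goes at most 50 mm and 8.59 degrees, less where a joint would pass 70% of its speed; a pose out of reach is approached as far as the arm can. A call with a gripper value outside its range is refused whole. The fingers move at their own pace and stop on an object; FORCE is the grip in N (left out, the last holds). Time passes only in rows, so rows that repeat a pose let the fingers close. It gives the time, the measured TCP pose, the force and the opening at its end, in the units of the state.
- r.get_state(): the state, without advancing time (a new reading comes with each control period).
- viewer.capture(name): name is "side" or "top"; returns a dict with "pixels" (420x560x3 uint8, blue, green, red), "depth" (420x560 float32, m along the optical axis (not along the pixel's ray), 0 where there is no reading), "fx", "fy", "cx", "cy" (pixels), "rvec" (rotation vector, rad) and "tvec" (3), from world to camera coordinates, as OpenCV has them. Camera axes: x right, y down, z forward; pixel columns grow to the right and rows downward; lengths in m; the calibration is good to about 2 mm. A picture is of the moment at which its call begins.
- order.close_job(): hands the job in, once; it reports no verdict.
The state is a dict: "time_s": time; "joints": joint angles; "qd": joint speeds; "joint_torque": joint torques, N m; "tcp_pos": TCP position; "eef_rot": TCP orientation; "contact_force": force on the tool from outside, world axes, zero at the start; "moment": the same for the moment, N m; "gripper_width": finger opening in m.
Only numpy, scipy, OpenCV 4.12 (cv2) and the standard library are available. Lean on these libraries where they do the work, as an engineer would, in place of code of your own. Each camera call takes 0.05 s, during which the arm holds its last target.

## Working session

There is one attempt and no reset: what is moved stays moved. The work goes in short steps, Python scripts to look and compute and a shell command to move; the robot and the scene stay as the last step left them, time stands still between calls to the robot, and variables do not carry over. Pictures are saved under pics/ and viewed, and the job is handed in when it is done.

```bash
mkdir -p pics; cat > h.py <<'E'
import numpy as np,cv2,pickle
from plant import r,viewer,order
def cap(n,tag):
    c=viewer.capture(n); cv2.imwrite(f'pics/{tag}.png',c['pixels']); pickle.dump(c,open(f'pics/{tag}.pkl','wb')); return c
def world(c):
    R,_=cv2.Rodrigues(np.array(c['rvec'],float)); t=np.array(c['tvec'],float).ravel()
    v,u=np.mgrid[0:420,0:560]; d=c['depth']
    P=np.stack([(u-c['cx'])/c['fx']*d,(v-c['cy'])/c['fy']*d,d],-1)
    return (P-t)@R
E
python3 - <<'E'
from h import *
print(r.get_state())
for n in('top','side'):
    c=cap(n,n+'0'); R,_=cv2.Rodrigues(np.array(c['rvec'])); print(n,-R.T@np.ravel(c['tvec']),R[2],c['fx'])
E
```

```text
{'time_s': 0.0, 'joints': array([ 8.44033723e+01,  2.05904695e+01,  6.35464087e-01, -2.09093767e-02,
       -7.01354783e+01, -1.65060668e+01]), 'qd': array([-0.00980012, -0.01307534, -0.07622558,  0.01625594, -0.03111052,
        0.09637077]), 'joint_torque': array([ 1.87458012e-03, -5.82719529e+01,  2.93049413e+01,  6.99699953e+00,
        7.22914396e-03, -1.47234255e-04]), 'tcp_pos': array([0.25382743, 0.62494392, 0.22564394]), 'eef_rot': array([  94.25135527,   89.90740513, -107.85845973]), 'contact_force': array([ 0.49880719, -0.40033311, -0.73084555]), 'moment': array([ 0.021395  , -0.04508872,  0.0223453 ]), 'gripper_width': 0.08768235123129811}
top [ 0.21050661 -0.03691728  1.3785272 ] [ 0.1500733   0.019207   -0.98848829] 537.6014048401055
side [-0.08221231 -0.63222043  0.8125136 ] [ 0.48374099  0.58476887 -0.65118356] 425.77239457737954
```

View pics/top0.png

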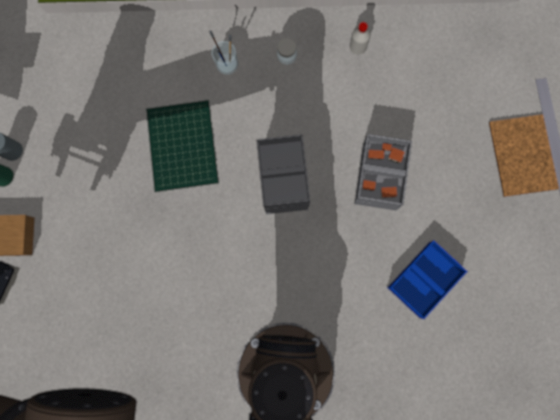

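View pics/side0.png

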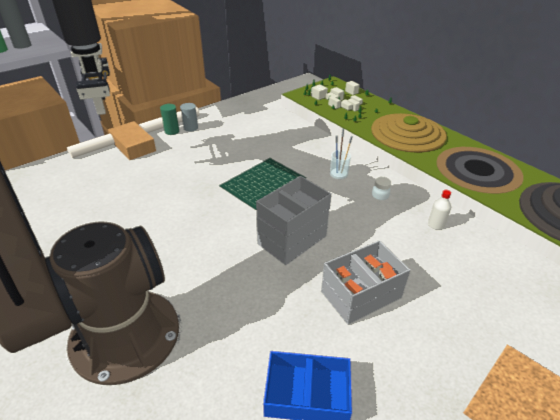

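The top view shows the mat at (182,145), the tall empty pile at (284,173), the house pile at (383,171) and the blue decoy at (427,280). The side view agrees, with the tall pile at (293,218). Next I measure them.

```bash
cat > m.py <<'E'
from h import *
def rect(P):
    (c,s,a)=cv2.minAreaRect(P[:,:2].astype(np.float32)*1000)
    if s[0]<s[1]: s=s[::-1]; a+=90
    return np.round(c,1),np.round(s,1),round((a+90)%180-90,2)
def ray(c,uv,z):
    R,_=cv2.Rodrigues(np.array(c['rvec'])); t=np.ravel(c['tvec']); o=-R.T@t
    uv=np.atleast_2d(uv); d=np.c_[(uv[:,0]-c['cx'])/c['fx'],(uv[:,1]-c['cy'])/c['fy'],np.ones(len(uv))]@R
    return o+d*((z-o[2])/d[:,2])[:,None]
E
python3 - <<'E'
from m import *
for n in('top0','side0'):
    c=pickle.load(open(f'pics/{n}.pkl','rb')); W=world(c); p=c['pixels'].astype(int)
    print(n)
    box=dict(top0=(240,120,325,225),side0=(250,170,335,265))[n]
    x0,y0,x1,y1=box; Q=W[y0:y1,x0:x1].reshape(-1,3); D=c['depth'][y0:y1,x0:x1].ravel(); Q=Q[D>0]
    hst,e=np.histogram(Q[:,2],np.arange(-.01,.2,.005)); print(dict(zip(np.round(e,3),hst)))
    for lo in(.12,.135,.145,.15):
        S=Q[Q[:,2]>lo]; print(lo,len(S),rect(S),np.percentile(S[:,2],[50,90,99]))
    g=((p[...,1]>p[...,2]*1.6)&(p[...,1]>p[...,0]*1.1)).astype(np.uint8)
    bx=dict(top0=(135,90,230,200),side0=(210,150,310,215))[n]
    m=np.zeros_like(g); m[bx[1]:bx[3],bx[0]:bx[2]]=g[bx[1]:bx[3],bx[0]:bx[2]]; m=cv2.morphologyEx(m,cv2.MORPH_CLOSE,np.ones((5,5)))
    k=max(cv2.findContours(m,0,1)[0],key=cv2.contourArea).reshape(-1,2)
    print('mat',cv2.contourArea(k),rect(ray(c,k,.003)))
    # house
    hx=dict(top0=(345,125,420,215),side0=(318,240,412,320))[n]
    Q=W[hx[1]:hx[3],hx[0]:hx[2]].reshape(-1,3); S=Q[Q[:,2]>.096]; print('house',len(S),rect(S),S[:,2].max())
E
```

```text
top0
{np.float64(-0.01): np.int64(394), np.float64(-0.005): np.int64(2772), np.float64(0.0): np.int64(2029), np.float64(0.005): np.int64(148), np.float64(0.01): np.int64(12), np.float64(0.015): np.int64(10), np.float64(0.02): np.int64(15), np.float64(0.025): np.int64(13), np.float64(0.03): np.int64(7), np.float64(0.035): np.int64(17), np.float64(0.04): np.int64(9), np.float64(0.045): np.int64(3), np.float64(0.05): np.int64(7), np.float64(0.055): np.int64(14), np.float64(0.06): np.int64(11), np.float64(0.065): np.int64(12), np.float64(0.07): np.int64(16), np.float64(0.075): np.int64(12), np.float64(0.08): np.int64(13), np.float64(0.085): np.int64(12), np.float64(0.09): np.int64(14), np.float64(0.095): np.int64(22), np.float64(0.1): np.int64(415), np.float64(0.105): np.int64(1461), np.float64(0.11): np.int64(325), np.float64(0.115): np.int64(67), np.float64(0.12): np.int64(63), np.float64(0.125): np.int64(67), np.float64(0.13): np.int64(66), np.float64(0.135): np.int64(71), np.float64(0.14): np.int64(109), np.float64(0.145): np.int64(244), np.float64(0.15): np.int64(285), np.float64(0.
[... 1972 characters left out ...]
t64(0), np.float64(0.17): np.int64(0), np.float64(0.175): np.int64(0), np.float64(0.18): np.int64(0), np.float64(0.185): np.int64(0), np.float64(0.19): np.int64(0)}
0.12 1940 (array([479. ,  -3.7]), array([166. , 113.1]), 5.76) [0.14160798 0.15457819 0.15738716]
0.135 1291 (array([479.6,  -3.6]), array([164.9, 113. ]), 5.81) [0.14759804 0.15547022 0.15755513]
0.145 806 (array([479.6,  -3.6]), array([165., 113.]), 5.89) [0.15086958 0.15616035 0.15783708]
0.15 456 (array([479.6,  -3.6]), array([165., 113.]), 5.89) [0.15425918 0.15669477 0.15817587]
mat 1639.0 (array([583.2, 267.9]), array([223.9, 160.8]), 7.6)
house 949 (array([ 225.3, -378.1]), array([776.7, 182.3]), 26.35) 0.8125136028907642
```

```bash
cat > go.py <<'E'
import sys
from m import *
from scipy.spatial.transform import Rotation as Ro
def delta(x,y,z,yaw):
    s=r.get_state(); R=Ro.from_euler('xyz',s['eef_rot'],degrees=True); p=s['tcp_pos']
    a=np.radians(yaw); best=None
    for k in(0,np.pi):
        Y=np.array([np.cos(a+k),np.sin(a+k),0]);X=np.array([0,0,-1.]);T=Ro.from_matrix(np.c_[X,Y,np.cross(X,Y)])
        rv=(R.inv()*T).as_rotvec(degrees=True); print('rv',rv.round(2),'t(mm)',(R.inv().apply(np.array([x,y,z])-p)*1000).round(1))
    print('toolaxes',R.as_matrix().round(3).tolist()); print('t',s['time_s'],'p',p.round(4),'q',s['joints'].round(1),'F',s['contact_force'].round(1),'M',s['moment'].round(2),'w',round(s['gripper_width'],4))
if __name__=='__main__': delta(*map(float,sys.argv[1:5]))
E
python3 go.py .4793 -.0033 .225 5.5
```

```text
rv [-1.1761e+02  8.0000e-02 -6.0000e-02] t(mm) [   1.5  497.2 -445.3]
rv [ 6.239e+01 -5.000e-02 -7.000e-02] t(mm) [   1.5  497.2 -445.3]
toolaxes [[-0.0, -0.376, -0.926], [-0.001, -0.926, 0.376], [-1.0, 0.001, -0.0]]
t 0.1 p [0.2539 0.625  0.2257] q [ 84.4  20.6   0.6  -0.  -70.1 -16.5] F [ 0.8 -0.7 -1.3] M [0.04 0.05 0.01] w 0.0876
```

```bash
python3 -m creep '[{"ty":0.015,"tz":-0.013,"ax":2},{"ty":0.045,"tz":-0.040,"ax":6},{"ty":0.078,"tz":-0.070,"ax":10},{"ty":0.112,"tz":-0.100,"ax":14},{"ty":0.145,"tz":-0.130,"ax":18}]'; python3 go.py .4793 -.0033 .225 5.5
```

```text
rv [-1.1761e+02  8.0000e-02 -6.0000e-02] t(mm) [   1.5  497.2 -445.3]
rv [ 6.239e+01 -5.000e-02 -7.000e-02] t(mm) [   1.5  497.2 -445.3]
toolaxes [[-0.0, -0.376, -0.926], [-0.001, -0.926, 0.376], [-1.0, 0.001, -0.0]]
t 0.1 p [0.2539 0.625  0.2257] q [ 84.4  20.6   0.6  -0.  -70.1 -16.5] F [ 0.8 -0.7 -1.3] M [0.04 0.05 0.01] w 0.0876invalid input
```

```bash
python3 -m creep '[{"ax":2,"ay":0,"az":0,"tx":0,"ty":0.015,"tz":-0.013,"fingers":0.0876},{"ax":6,"ay":0,"az":0,"tx":0,"ty":0.045,"tz":-0.040,"fingers":0.0876},{"ax":10,"ay":0,"az":0,"tx":0,"ty":0.078,"tz":-0.070,"fingers":0.0876},{"ax":14,"ay":0,"az":0,"tx":0,"ty":0.112,"tz":-0.100,"fingers":0.0876},{"ax":18,"ay":0,"az":0,"tx":0,"ty":0.145,"tz":-0.130,"fingers":0.0876}]'; python3 go.py .4793 -.0033 .225 5.5
```

```text
time_s: 0.6
tcp_pos: [0.32, 0.4401, 0.2261]
eef_rot: [105.3, 90.0, -114.9]
contact_force: [0.7, 0.1, 0.7]
gripper_width: 0.088
rv [-1.3575e+02  5.0000e-02 -3.0000e-02] t(mm) [   1.4  235.5 -408.1]
rv [ 4.425e+01 -3.000e-02 -4.000e-02] t(mm) [   1.4  235.5 -408.1]
toolaxes [[-0.0, -0.646, -0.763], [-0.001, -0.763, 0.646], [-1.0, 0.001, -0.0]]
t 0.6 p [0.32   0.4401 0.2261] q [ 74.6   8.3 -15.9  -0.  -65.9 -24.9] F [0.7 0.1 0.7] M [ 0.05 -0.21  0.02] w 0.088
```

```bash
python3 -m creep '[{"ax":4,"ay":0,"az":0,"tx":0,"ty":0.020,"tz":-0.035,"fingers":0.0876},{"ax":8,"ay":0,"az":0,"tx":0,"ty":0.040,"tz":-0.069,"fingers":0.0876},{"ax":12,"ay":0,"az":0,"tx":0,"ty":0.060,"tz":-0.104,"fingers":0.0876},{"ax":17,"ay":0,"az":0,"tx":0,"ty":0.080,"tz":-0.139,"fingers":0.0876},{"ax":22,"ay":0,"az":0,"tx":0,"ty":0.100,"tz":-0.173,"fingers":0.0876}]'; python3 go.py .4793 -.0033 .225 5.5
```

```text
time_s: 1.1
tcp_pos: [0.3879, 0.2524, 0.2265]
eef_rot: [64.8, 90.0, -177.5]
contact_force: [0.5, 0.5, -0.7]
gripper_width: 0.0878
rv [-1.5779e+02  1.0000e-02  0.0000e+00] t(mm) [   1.5   38.  -268.9]
rv [ 2.221e+01  0.000e+00 -1.000e-02] t(mm) [   1.5   38.  -268.9]
toolaxes [[-0.0, -0.885, -0.465], [-0.0, -0.465, 0.885], [-1.0, 0.0, 0.0]]
t 1.1 p [0.3879 0.2524 0.2265] q [ 57.5   0.1 -24.9  -0.  -65.  -29.8] F [ 0.5  0.5 -0.7] M [ 0.09 -0.19  0.06] w 0.0878
```

```bash
python3 -m creep '[{"ax":3,"ay":0,"az":0,"tx":0,"ty":0.005,"tz":-0.035,"fingers":0.0876},{"ax":7,"ay":0,"az":0,"tx":0,"ty":0.010,"tz":-0.070,"fingers":0.0876},{"ax":11,"ay":0,"az":0,"tx":0,"ty":0.015,"tz":-0.105,"fingers":0.0876},{"ax":15,"ay":0,"az":0,"tx":0,"ty":0.020,"tz":-0.140,"fingers":0.0876},{"ax":19,"ay":0,"az":0,"tx":0,"ty":0.025,"tz":-0.175,"fingers":0.0876}]'; python3 go.py .4793 -.0033 .225 5.5
```

```text
time_s: 1.6
tcp_pos: [0.4476, 0.0863, 0.2265]
eef_rot: [22.4, 90.0, 121.2]
contact_force: [1.3, 0.3, 0.1]
gripper_width: 0.0876
rv [-1.7676e+02  0.0000e+00  1.0000e-02] t(mm) [  1.5 -17.7 -93.4]
rv [ 3.24  0.01 -0.  ] t(mm) [  1.5 -17.7 -93.4]
toolaxes [[-0.0, -0.988, -0.152], [0.0, -0.152, 0.988], [-1.0, 0.0, 0.0]]
t 1.6 p [0.4476 0.0863 0.2265] q [ 35.8  -0.6 -25.6  -0.  -65.  -27. ] F [1.3 0.3 0.1] M [ 0.11 -0.11 -0.05] w 0.0876
```

```bash
python3 -c "
from h import *
c=cap('side','side1')"
python3 -m creep '[{"ax":1,"ay":0,"az":0,"tx":0,"ty":-0.006,"tz":-0.030,"fingers":0.0876},{"ax":2,"ay":0,"az":0,"tx":0,"ty":-0.012,"tz":-0.060,"fingers":0.0876},{"ax":3.2,"ay":0,"az":0,"tx":0,"ty":-0.016,"tz":-0.085,"fingers":0.0876},{"ax":3.2,"ay":0,"az":0,"tx":0,"ty":-0.018,"tz":-0.0935,"fingers":0.0876},{"ax":3.2,"ay":0,"az":0,"tx":0,"ty":-0.018,"tz":-0.0935,"fingers":0.0876}]'; python3 go.py .4793 -.0033 .116 5.5
python3 -c "
from h import *
c=cap('side','side2')"
```

```text
time_s: 2.15
tcp_pos: [0.4798, -0.0026, 0.2262]
eef_rot: [101.4, 90.0, -163.0]
contact_force: [-0.1, 0.9, 1.1]
gripper_width: 0.0874
rv [-1.799e+02  7.000e-02 -1.000e-02] t(mm) [110.2   0.5  -0.6]
rv [ 0.1  -0.01 -0.05] t(mm) [110.2   0.5  -0.6]
toolaxes [[-0.001, -0.995, -0.098], [-0.0, -0.098, 0.995], [-1.0, 0.001, -0.0]]
t 2.15 p [ 0.4798 -0.0026  0.2262] q [ 23.2   1.9 -23.1  -0.  -65.1 -17.6] F [-0.1  0.9  1.1] M [ 0.11 -0.04 -0.01] w 0.0874
```

View pics/side2.png

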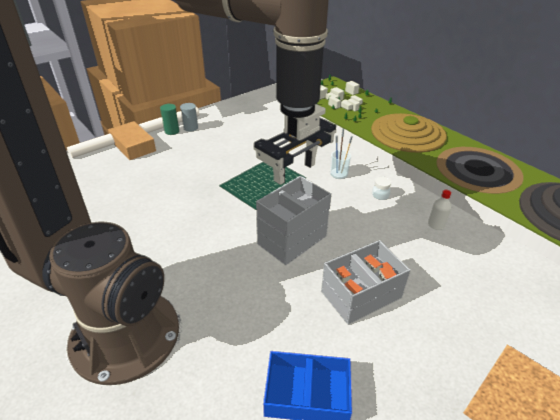

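The side view shows the open fingers at (280,170) and (312,155), straddling the tall tray's rib (295,200). I descend straight down.

```bash
python3 -m creep '[{"ax":0,"ay":0,"az":0,"tx":0.015,"ty":0,"tz":-0.0005,"fingers":0.0876},{"ax":0,"ay":0,"az":0,"tx":0.035,"ty":0,"tz":-0.0005,"fingers":0.0876},{"ax":0,"ay":0,"az":0,"tx":0.055,"ty":0,"tz":-0.0005,"fingers":0.0876},{"ax":0,"ay":0,"az":0,"tx":0.070,"ty":0,"tz":-0.0005,"fingers":0.0876},{"ax":0,"ay":0,"az":0,"tx":0.075,"ty":0,"tz":-0.0005,"fingers":0.0876}]'; python3 -m creep '[{"ax":0,"ay":0,"az":0,"tx":0.010,"ty":0,"tz":0,"fingers":0.0876},{"ax":0,"ay":0,"az":0,"tx":0.020,"ty":0,"tz":0,"fingers":0.0876},{"ax":0,"ay":0,"az":0,"tx":0.030,"ty":0,"tz":0,"fingers":0.0876},{"ax":0,"ay":0,"az":0,"tx":0.034,"ty":0,"tz":0,"fingers":0.0876},{"ax":0,"ay":0,"az":0,"tx":0.034,"ty":0,"tz":0,"fingers":0.0876}]'; python3 go.py .4793 -.0033 .116 5.5
```

```text
time_s: 2.7
tcp_pos: [0.4787, -0.0015, 0.1501]
eef_rot: [96.4, 89.9, -167.9]
contact_force: [-0.9, -0.5, 0.3]
gripper_width: 0.0874
time_s: 3.2
tcp_pos: [0.4795, -0.0024, 0.1169]
eef_rot: [106.1, 89.9, -158.2]
contact_force: [-0.4, -0.4, -0.4]
gripper_width: 0.0876
rv [-1.7981e+02  1.1000e-01 -3.0000e-02] t(mm) [ 0.9  0.3 -0.8]
rv [ 0.19 -0.02 -0.07] t(mm) [ 0.9  0.3 -0.8]
toolaxes [[-0.001, -0.995, -0.099], [-0.0, -0.099, 0.995], [-1.0, 0.001, -0.0]]
t 3.2 p [ 0.4795 -0.0024  0.1169] q [ 23.3   8.2 -32.   -0.  -49.9 -17.6] F [-0.4 -0.4 -0.4] M [ 0.08 -0.01  0.01] w 0.0876
```

```bash
python3 -m creep '[{"ax":0,"ay":0,"az":0,"tx":0,"ty":0,"tz":0,"fingers":0.06},{"ax":0,"ay":0,"az":0,"tx":0,"ty":0,"tz":0,"fingers":0.045},{"ax":0,"ay":0,"az":0,"tx":0,"ty":0,"tz":0,"fingers":0.03},{"ax":0,"ay":0,"az":0,"tx":0,"ty":0,"tz":0,"fingers":0.022},{"ax":0,"ay":0,"az":0,"tx":0,"ty":0,"tz":0,"fingers":0.018}]' 25; python3 -m creep '[{"ax":0,"ay":0,"az":0,"tx":0,"ty":0,"tz":0,"fingers":0.016},{"ax":0,"ay":0,"az":0,"tx":0,"ty":0,"tz":0,"fingers":0.014},{"ax":0,"ay":0,"az":0,"tx":0,"ty":0,"tz":0,"fingers":0.008},{"ax":0,"ay":0,"az":0,"tx":0,"ty":0,"tz":0,"fingers":0.006},{"ax":0,"ay":0,"az":0,"tx":0,"ty":0,"tz":0,"fingers":0.006}]' 25;python3 go.py .4793 -.0033 .116 5.5
```

```text
time_s: 3.7
tcp_pos: [0.4799, -0.0023, 0.1177]
eef_rot: [-75.3, 90.0, 20.4]
contact_force: [-0.1, -0.2, -0.6]
gripper_width: 0.0528
time_s: 4.2
tcp_pos: [0.4799, -0.0023, 0.1176]
eef_rot: [-89.0, 90.0, 6.7]
contact_force: [0.8, 0.0, 0.5]
gripper_width: 0.0138
rv [-179.8   -0.     0. ] t(mm) [ 1.6  0.7 -1. ]
rv [0.2 0.  0. ] t(mm) [ 1.6  0.7 -1. ]
toolaxes [[0.0, -0.995, -0.099], [0.0, -0.099, 0.995], [-1.0, -0.0, 0.0]]
t 4.2 p [ 0.4799 -0.0023  0.1176] q [ 23.3   8.2 -32.    0.  -49.9 -17.6] F [0.8 0.  0.5] M [ 0.13 -0.27  0.09] w 0.0138
```

Gripped at 13.8 mm, which matches the rib. I let the grip settle, then lift slowly.

```bash
python3 -m creep '[{"ax":0,"ay":0,"az":0,"tx":0,"ty":0,"tz":0,"fingers":0.006},{"ax":0,"ay":0,"az":0,"tx":0,"ty":0,"tz":0,"fingers":0.006},{"ax":0,"ay":0,"az":0,"tx":-0.003,"ty":0,"tz":0,"fingers":0.006},{"ax":0,"ay":0,"az":0,"tx":-0.007,"ty":0,"tz":0,"fingers":0.006},{"ax":0,"ay":0,"az":0,"tx":-0.012,"ty":0,"tz":0,"fingers":0.006}]'; python3 -m creep '[{"ax":0,"ay":0,"az":0,"tx":-0.008,"ty":0,"tz":0,"fingers":0.006},{"ax":0,"ay":0,"az":0,"tx":-0.018,"ty":0,"tz":0,"fingers":0.006},{"ax":0,"ay":0,"az":0,"tx":-0.030,"ty":0,"tz":0,"fingers":0.006},{"ax":0,"ay":0,"az":0,"tx":-0.042,"ty":0,"tz":0,"fingers":0.006},{"ax":0,"ay":0,"az":0,"tx":-0.052,"ty":0,"tz":0,"fingers":0.006}]'; python3 go.py .5827 .267 .18 7.3
python3 -c "
from h import *
c=cap('side','side3')
c=cap('top','top3')"
```

```text
time_s: 4.7
tcp_pos: [0.4797, -0.0023, 0.1298]
eef_rot: [97.2, 90.0, -167.1]
contact_force: [0.2, 1.1, -1.6]
gripper_width: 0.014
time_s: 5.2
tcp_pos: [0.4802, -0.0022, 0.1831]
eef_rot: [-78.1, 89.9, 17.6]
contact_force: [-0.3, 0.2, -1.8]
gripper_width: 0.0137
rv [ 1.784e+02  1.100e-01 -2.000e-02] t(mm) [   3.3 -128.8  257.7]
rv [-1.6   0.01  0.07] t(mm) [   3.3 -128.8  257.7]
toolaxes [[0.001, -0.995, -0.099], [0.0, -0.099, 0.995], [-1.0, -0.001, 0.0]]
t 5.2 p [ 0.4802 -0.0022  0.1831] q [ 23.3   4.  -26.9   0.  -59.1 -17.6] F [-0.3  0.2 -1.8] M [ 0.06 -0.01 -0.03] w 0.0137
```

View pics/side3.png

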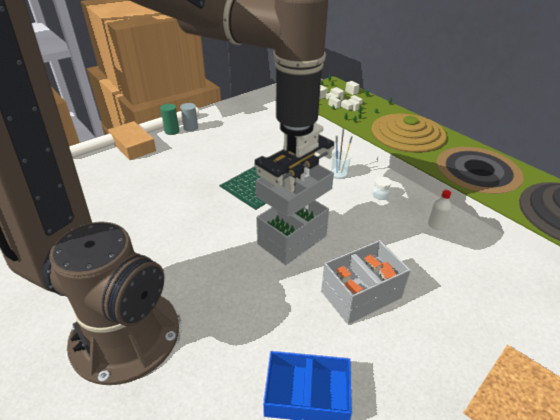

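View pics/top3.png

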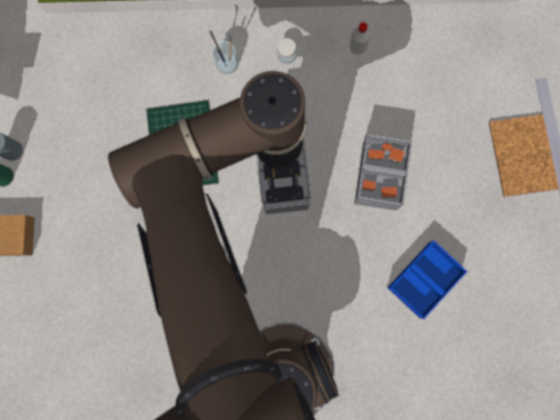

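Both views show the tray hanging level at (293,185) in the side view. The tree tray is still on the pile at (293,235). Next I carry it over to the mat.

```bash
python3 -m creep '[{"ax":0,"ay":0,"az":0,"tx":0,"ty":-0.005,"tz":0.010,"fingers":0.006},{"ax":0,"ay":0,"az":0,"tx":0,"ty":-0.015,"tz":0.030,"fingers":0.006},{"ax":-0.5,"ay":0,"az":0,"tx":0,"ty":-0.030,"tz":0.060,"fingers":0.006},{"ax":-1,"ay":0,"az":0,"tx":0,"ty":-0.045,"tz":0.090,"fingers":0.006},{"ax":-1.5,"ay":0,"az":0,"tx":0,"ty":-0.060,"tz":0.120,"fingers":0.006}]'; python3 -m creep '[{"ax":0,"ay":0,"az":0,"tx":0,"ty":-0.016,"tz":0.032,"fingers":0.006},{"ax":0,"ay":0,"az":0,"tx":0,"ty":-0.033,"tz":0.066,"fingers":0.006},{"ax":0,"ay":0,"az":0,"tx":0,"ty":-0.050,"tz":0.100,"fingers":0.006},{"ax":0,"ay":0,"az":0,"tx":0,"ty":-0.060,"tz":0.120,"fingers":0.006},{"ax":0,"ay":0,"az":0,"tx":0,"ty":-0.062,"tz":0.128,"fingers":0.006}]'; python3 go.py .583 .268 .10 7.2
python3 -c "
from h import *
c=cap('side','side4')
c=cap('top','top4')"
```

```text
time_s: 5.8
tcp_pos: [0.5278, 0.1247, 0.1809]
eef_rot: [107.1, 89.9, -155.7]
contact_force: [0.6, -1.0, -1.4]
gripper_width: 0.014
time_s: 6.3
tcp_pos: [0.5734, 0.2604, 0.1799]
eef_rot: [122.5, 89.9, -140.2]
contact_force: [-0.6, 0.4, -1.8]
gripper_width: 0.0138
rv [-1.7992e+02  1.3000e-01 -8.0000e-02] t(mm) [ 79.9 -10.6   6.4]
rv [ 0.08 -0.05 -0.08] t(mm) [ 79.9 -10.6   6.4]
toolaxes [[-0.001, -0.992, -0.127], [-0.001, -0.127, 0.992], [-1.0, 0.001, -0.001]]
t 6.3 p [0.5734 0.2604 0.1799] q [ 42.2  18.2  -9.   -0.  -62.9 -34.9] F [-0.6  0.4 -1.8] M [-0.01 -0.02 -0.02] w 0.0138
```

View pics/side4.png

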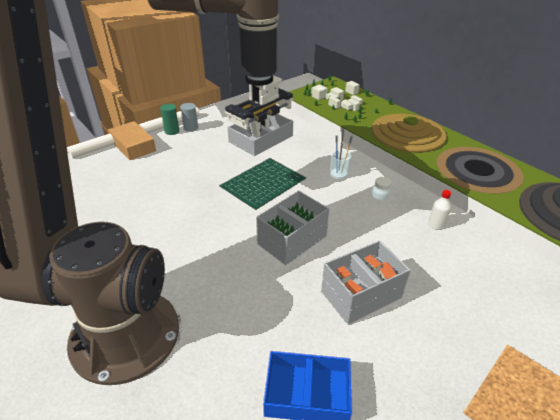

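The side view shows the tray hanging above at (260,130), with the mat now fully visible at (262,183). I re-measure both.

```bash
python3 - <<'E'
from m import *
for n,bx in(('side4',(205,155,315,210)),('top0',(135,90,230,200))):
    c=pickle.load(open(f'pics/{n}.pkl','rb')); p=c['pixels'].astype(int)
    g=((p[...,1]>p[...,2]*1.35)).astype(np.uint8)
    m=np.zeros_like(g); m[bx[1]:bx[3],bx[0]:bx[2]]=g[bx[1]:bx[3],bx[0]:bx[2]]; m=cv2.morphologyEx(m,cv2.MORPH_CLOSE,np.ones((5,5)))
    k=max(cv2.findContours(m,0,1)[0],key=cv2.contourArea).reshape(-1,2)
    print('mat',n,rect(ray(c,k,.003)))
c=pickle.load(open('pics/side4.pkl','rb')); W=world(c)
Q=W[85:155,222:298].reshape(-1,3); d=c['depth'][85:155,222:298].ravel(); Q=Q[d>0]
print(rect(Q[(Q[:,2]>.16)&(Q[:,2]<.222)]), rect(Q[(Q[:,2]>.18)&(Q[:,2]<.222)]))
E
```

```text
mat side4 (array([583.6, 266. ]), array([225.5, 166.4]), 6.83)
mat top0 (array([582.1, 265.8]), array([223.1, 163.9]), 6.96)
(array([571.9, 258.7]), array([164.9, 115.6]), 7.18) (array([571.6, 258.6]), array([164.4, 115.6]), 7.18)
```

```bash
python3 -m creep '[{"ax":0.3,"ay":0,"az":0,"tx":0.006,"ty":-0.006,"tz":0.003,"fingers":0.006},{"ax":0.3,"ay":0,"az":0,"tx":0.020,"ty":-0.011,"tz":0.0055,"fingers":0.006},{"ax":0.3,"ay":0,"az":0,"tx":0.040,"ty":-0.011,"tz":0.0055,"fingers":0.006},{"ax":0.3,"ay":0,"az":0,"tx":0.060,"ty":-0.011,"tz":0.0055,"fingers":0.006},{"ax":0.3,"ay":0,"az":0,"tx":0.080,"ty":-0.011,"tz":0.0055,"fingers":0.006}]'; python3 -m creep '[{"ax":0,"ay":0,"az":0,"tx":0.018,"ty":0,"tz":0,"fingers":0.006},{"ax":0,"ay":0,"az":0,"tx":0.034,"ty":0,"tz":0,"fingers":0.006},{"ax":0,"ay":0,"az":0,"tx":0.046,"ty":0,"tz":0,"fingers":0.006},{"ax":0,"ay":0,"az":0,"tx":0.054,"ty":0,"tz":0,"fingers":0.006},{"ax":0,"ay":0,"az":0,"tx":0.058,"ty":0,"tz":0,"fingers":0.006}]'; python3 go.py .584 .2673 .0206 6.9
```

```text
time_s: 6.9
tcp_pos: [0.5832, 0.2636, 0.0998]
eef_rot: [108.7, 90.0, -154.4]
contact_force: [-0.4, 0.4, -2.0]
gripper_width: 0.0137
time_s: 7.4
tcp_pos: [0.5832, 0.2641, 0.0426]
eef_rot: [123.0, 89.9, -140.2]
contact_force: [-0.4, 0.1, -2.3]
gripper_width: 0.014
rv [ 1.7997e+02 -8.0000e-02  5.0000e-02] t(mm) [21.9 -1.2  3.1]
rv [-0.03 -0.03 -0.05] t(mm) [21.9 -1.2  3.1]
toolaxes [[-0.001, -0.993, -0.12], [-0.001, -0.12, 0.993], [-1.0, 0.001, -0.001]]
t 7.4 p [0.5832 0.2641 0.0426] q [ 41.8  26.8 -16.   -0.  -47.2 -34.9] F [-0.4  0.1 -2.3] M [ 0.08 -0.05 -0.02] w 0.014
```

```bash
python3 -m creep '[{"ax":0,"ay":0,"az":0,"tx":0.004,"ty":-0.001,"tz":0.002,"fingers":0.006},{"ax":0,"ay":0,"az":0,"tx":0.009,"ty":-0.001,"tz":0.003,"fingers":0.006},{"ax":0,"ay":0,"az":0,"tx":0.013,"ty":-0.001,"tz":0.003,"fingers":0.006},{"ax":0,"ay":0,"az":0,"tx":0.017,"ty":-0.001,"tz":0.003,"fingers":0.006},{"ax":0,"ay":0,"az":0,"tx":0.018,"ty":-0.001,"tz":0.003,"fingers":0.006}]';  python3 go.py .584 .2673 .0206 6.9; python3 - <<'E'
from m import *
for n in('side','top'): cap(n,n+'5')
c=pickle.load(open('pics/side5.pkl','rb'));cv2.imwrite('pics/side5z.png',cv2.resize(c['pixels'][90:230,180:340],None,fx=4,fy=4))
W=world(c); Q=W[90:230,180:340].reshape(-1,3); Q=Q[(Q[:,2]>.015)&(Q[:,2]<.062)&(np.hypot(Q[:,0]-.583,Q[:,1]-.266)<.12)]
print(rect(Q))
E
```

```text
time_s: 7.9
tcp_pos: [0.5837, 0.2677, 0.0251]
eef_rot: [115.4, 90.0, -147.7]
contact_force: [-0.1, 0.1, -1.5]
gripper_width: 0.0139
rv [ 1.8e+02 -4.0e-02  2.0e-02] t(mm) [ 4.5 -0.2 -0.4]
rv [-0.   -0.01 -0.03] t(mm) [ 4.5 -0.2 -0.4]
toolaxes [[-0.0, -0.993, -0.12], [-0.0, -0.12, 0.993], [-1.0, 0.0, -0.0]]
t 7.9 p [0.5837 0.2677 0.0251] q [ 42.   28.1 -16.6  -0.  -45.3 -35.1] F [-0.1  0.1 -1.5] M [ 0.03 -0.03 -0.04] w 0.0139
(array([583.2, 265.8]), array([167.1, 114.3]), 6.7)
```

View pics/side5z.png

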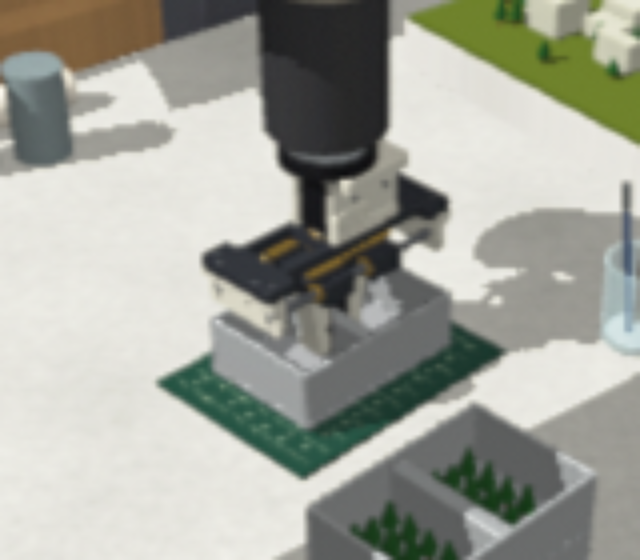

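The enlarged view shows the tray centred just over the mat at about (330,340), with its sides parallel to the mat's. I lower the last few millimetres gently.

```bash
python3 -m creep '[{"ax":0,"ay":0,"az":0,"tx":0.001,"ty":0,"tz":0,"fingers":0.006},{"ax":0,"ay":0,"az":0,"tx":0.002,"ty":0,"tz":0,"fingers":0.006},{"ax":0,"ay":0,"az":0,"tx":0.003,"ty":0,"tz":0,"fingers":0.006},{"ax":0,"ay":0,"az":0,"tx":0.0035,"ty":0,"tz":0,"fingers":0.006},{"ax":0,"ay":0,"az":0,"tx":0.0035,"ty":0,"tz":0,"fingers":0.006}]';  python3 -m creep '[{"ax":0,"ay":0,"az":0,"tx":0.0005,"ty":0,"tz":0,"fingers":0.006},{"ax":0,"ay":0,"az":0,"tx":0.001,"ty":0,"tz":0,"fingers":0.006}]'
```

```text
time_s: 8.5
tcp_pos: [0.584, 0.2678, 0.022]
eef_rot: [126.9, 90.0, -136.2]
contact_force: [0.6, 0.1, -1.3]
gripper_width: 0.0137
time_s: 8.7
tcp_pos: [0.584, 0.2678, 0.0211]
eef_rot: [-66.6, 90.0, 30.3]
contact_force: [-0.0, -0.1, -0.8]
gripper_width: 0.0137
```

```bash
python3 -m creep '[{"ax":0,"ay":0,"az":0,"tx":0.0005,"ty":0,"tz":0,"fingers":0.006},{"ax":0,"ay":0,"az":0,"tx":0.0005,"ty":0,"tz":0,"fingers":0.006}]';  python3 -m creep '[{"ax":0,"ay":0,"az":0,"tx":0.0005,"ty":0,"tz":0,"fingers":0.006},{"ax":0,"ay":0,"az":0,"tx":0.0005,"ty":0,"tz":0,"fingers":0.006}]'
```

```text
time_s: 8.9
tcp_pos: [0.584, 0.2678, 0.0206]
eef_rot: [-80.4, 90.0, 16.5]
contact_force: [1.0, -0.4, -1.8]
gripper_width: 0.0136
time_s: 9.1
tcp_pos: [0.584, 0.2678, 0.0206]
eef_rot: [-81.1, 90.0, 15.8]
contact_force: [-2.3, 0.3, 4.2]
gripper_width: 0.0144
```

Contact: the force rose from -1.8 to +4.2 N and z stopped changing. I release and retreat straight up.

```bash
python3 -m creep '[{"ax":0,"ay":0,"az":0,"tx":0,"ty":0,"tz":0,"fingers":0.02},{"ax":0,"ay":0,"az":0,"tx":0,"ty":0,"tz":0,"fingers":0.03},{"ax":0,"ay":0,"az":0,"tx":0,"ty":0,"tz":0,"fingers":0.045},{"ax":0,"ay":0,"az":0,"tx":0,"ty":0,"tz":0,"fingers":0.05},{"ax":0,"ay":0,"az":0,"tx":0,"ty":0,"tz":0,"fingers":0.05}]'; python3 -m creep '[{"ax":0,"ay":0,"az":0,"tx":-0.003,"ty":0,"tz":0,"fingers":0.05},{"ax":0,"ay":0,"az":0,"tx":-0.012,"ty":0,"tz":0,"fingers":0.05},{"ax":0,"ay":0,"az":0,"tx":-0.030,"ty":0,"tz":0,"fingers":0.05},{"ax":0,"ay":0,"az":0,"tx":-0.055,"ty":0,"tz":0,"fingers":0.05},{"ax":0,"ay":0,"az":0,"tx":-0.085,"ty":0,"tz":0,"fingers":0.05}]'; python3 -m creep '[{"ax":0,"ay":0,"az":0,"tx":-0.030,"ty":0,"tz":0,"fingers":0.05},{"ax":0,"ay":0,"az":0,"tx":-0.060,"ty":0,"tz":0,"fingers":0.05},{"ax":0,"ay":0,"az":0,"tx":-0.090,"ty":0,"tz":0,"fingers":0.05},{"ax":0,"ay":0,"az":0,"tx":-0.100,"ty":0,"tz":0,"fingers":0.05},{"ax":0,"ay":0,"az":0,"tx":-0.100,"ty":0,"tz":0,"fingers":0.05}]'
python3 - <<'E'
from m import *
c=cap('side','side6'); cap('top','top6')
W=world(c); Q=W[120:230,180:340].reshape(-1,3); Q=Q[(Q[:,2]>.015)&(Q[:,2]<.065)&(np.hypot(Q[:,0]-.583,Q[:,1]-.266)<.12)]
print(rect(Q),np.percentile(Q[:,2],[50,95,99]))
x=W[185:270,250:335].reshape(-1,3); x=x[(x[:,2]>.09)&(x[:,2]<.12)]; print('tree',rect(x))
E
```

```text
time_s: 9.6
tcp_pos: [0.584, 0.2677, 0.0199]
eef_rot: [126.8, 90.0, -136.3]
contact_force: [0.1, -0.4, 1.1]
gripper_width: 0.0461
time_s: 10.1
tcp_pos: [0.5836, 0.2674, 0.1059]
eef_rot: [122.5, 89.9, -140.6]
contact_force: [0.2, 1.0, 0.1]
gripper_width: 0.0497
time_s: 10.6
tcp_pos: [0.5848, 0.2683, 0.2077]
eef_rot: [-58.8, 89.8, 38.2]
contact_force: [0.9, -0.0, -0.2]
gripper_width: 0.0499
(array([582.5, 267. ]), array([165.5, 115.5]), 7.05) [0.04109823 0.05904094 0.06047903]
tree (array([485. , -71.3]), array([255.3, 164.5]), -84.79)
```

View pics/side6.png

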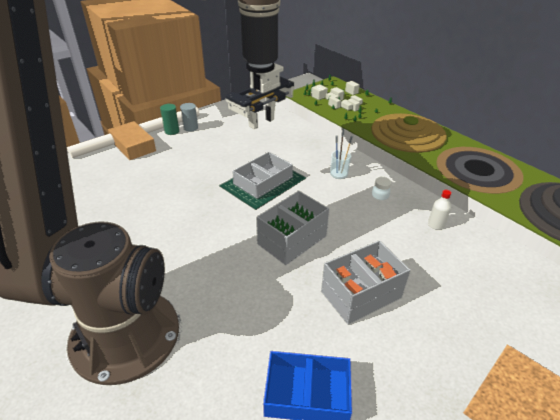

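View pics/top6.png

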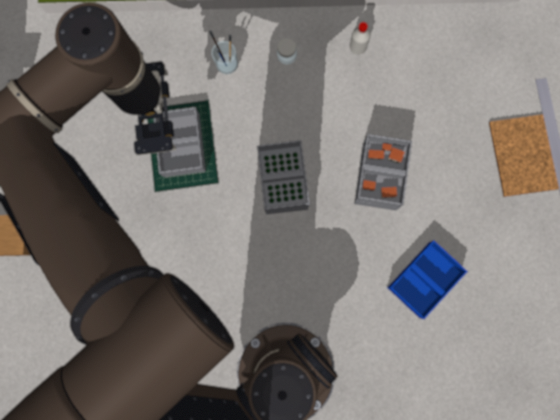

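The tray sits centred on the mat at (263,175) in the side view, with nothing touching it. The tree tray is at (283,177) and the house tray at (383,171) in the top view. My tree rectangle picked up house-pile pixels, so I check the remaining piles again before handing in.

```bash
python3 - <<'E'
from m import *
for n,b in(('top6',(245,130,320,220)),('side6',(250,185,318,262))):
    c=pickle.load(open(f'pics/{n}.pkl','rb')); W=world(c)[b[1]:b[3],b[0]:b[2]].reshape(-1,3)
    S=W[(W[:,2]>.09)&(W[:,2]<.12)&(abs(W[:,1])<.09)]; print(n,'tree',rect(S))
for n in('top0','top6'):
    c=pickle.load(open(f'pics/{n}.pkl','rb')); W=world(c)[120:215,345:420].reshape(-1,3); S=W[(W[:,2]>.09)&(W[:,2]<.12)]; print(n,'house',rect(S))
order.close_job()
E
```

```text
top6 tree (array([478.8,  -1.4]), array([161.7, 109.9]), 6.08)
side6 tree (array([477.5,  -1.6]), array([162. , 114.1]), 6.61)
top0 house (array([ 486.9, -248.9]), array([161.4, 111.1]), -10.26)
top6 house (array([ 486.8, -248.8]), array([162.1, 111. ]), -10.49)
the job is handed in; nothing more can be done
```

I lifted the empty tray off the three-high pile by its rib and carried it level. I lowered it onto the mat until light contact (about 4 N), released it, and backed straight up. The job was handed in just after 10.6 s on the robot's clock.

- **Placement:** the side camera after release put the tray at (582.5, 267.0) mm with yaw 7.05°. The mat measured about (582.9, 266.0) mm and 6.9°, so the tray is centred to about 1 mm and aligned to about 0.2°. The gripper was well clear of it.
- **House tray:** it measured the same before and after, within 0.2 mm and 0.25°.
- **Tree tray:** it stands on its pile at about (478, -1.5) mm and 6.3°. I could not compare it with a "before" reading, because the empty tray hid it. It is about 2 mm from where the empty tray sat, which is within the 5 mm nesting play.
- **Checks that disagreed:** my first tree-tray rectangle was spoiled by pixels from the house pile, so I redid it with a tighter crop. My mat yaw readings ranged from 6.8° to 7.6°; the 7.6° came from the first side view, with the tall pile standing beside the mat.

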